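# Select the mixer's speed with its gate lever

## Task

Change the tube mixer's gear: with the fingers against the side of the red handle, push the lever out of its slot, across through the gate, and fully home into the slot marked by the green dot; then leave it there. Only push the lever: do not take the handle between the fingers, and leave the things standing around where they are.

Things in the scene. Friction and masses are not known exactly. Their poses are not given: they have to be found in the camera images.
- mixer: White bench tube mixer, blue side plates, 262 mm deep (x) by 202 mm wide (y), fixed to the worktop. Gate plate on the white front box: top at 90 mm; two rollers with two tubes lie behind it (x 85 to 168 mm, up to 84 mm high). Origin: on the worktop under the gate's centre; x runs from front to rollers (away from the robot), y to the left, z up; turned by up to 0.5 rad.
- gate: Steel gate plate, 100 x 86 x 6 mm; same origin and axes as the mixer. Three columns along x (12 mm wide, at y = +21, 0, -21 mm, x = -24 to +24 mm), joined at x = 0 only by one cross channel along y, 12 mm wide; 9 mm teeth with round noses part the columns. So six slots: a near (-x) and a far (+x) one per column.
- lever (a joint): Lever's tilt along the mixer's x, rad: 0 = upright in the cross channel (within about 0.03 of 0 it can cross), positive = toward the far slots, negative = the near ones. Fully home in a slot at +0.28 or -0.28 (solid stop). Starts in the near slot of the left column (-0.275 to -0.15). Stays where it is left; about 2 N at the handle moves it.
- lever_cross (a joint): Lever's tilt along the mixer's y, rad: +0.284 left column, 0 middle, -0.284 right, about 0.03 of play each way. Stays where it is left; about 2 N at the handle moves it. Pivot at (0, 0, 15 mm) in the mixer frame; with a = lever, c = lever_cross, a point L up the lever lies at L*(sin a, cos a sin c, cos a cos c) from it.
- lever_rod (a point): Point on the axis of the lever's 8 mm steel rod at about the height of the gate plate, 76 mm from the pivot.
- grip_low (a point): Point on the axis of the red handle, 104 mm from the lever's pivot. The handle is a round upright grip of 28 mm diameter and 63 mm length, from 95 to 158 mm along the lever from the pivot (110 to 173 mm above the worktop when upright).
- grip_mid (a point): Middle of the red handle, on its axis, 127 mm from the pivot.
- grip_top (a point): Point on the handle's axis, 8 mm below its top, 150 mm from the pivot.
- tag_green: Green round marker, 18 mm across and 2 mm thick, fixed on the gate plate beyond the outer end of the wanted slot. Origin: centre of its underside (90 mm high). In the mixer frame it lies at x = +38 mm (a far slot) or -38 mm (a near slot) and y = 0 (middle column) or -21 mm (right column). White and black markers mark the left column and never change.
- tag_yellow: Yellow round marker like the green one, at another slot.
- tag_blue: Blue round marker like the green one, at another slot.
- tag_orange: Orange round marker like the green one, at another slot.
- cup_red: Loose sample cup with red lid, 60 mm across, 62 mm high, beside the mixer on its left. Origin: centre of the underside.
- dropper_violet: Loose dropper bottle, 31 mm across, 112 mm high, left of the mixer. Origin: centre of the underside.
- dropper_brown: Loose dropper bottle, 31 mm across, 112 mm high, right of the mixer. Origin: centre of the underside.
- slide_pack: Loose red pack of microscope slides, 66 x 94 x 22 mm, right of the mixer. Origin: centre of the underside.
- dish: Loose petri dish with red content, 59 mm across, 16 mm high, in front of the mixer. Origin: centre of the underside.
- tape: Loose roll of tape, 96 mm across, 25 mm high, lying to the right. Origin: centre of the underside.

How it is judged:
By the outcome, as a careful person would: the job done as asked, in the order asked, and still so for the second after the job is handed in, with the robot touching nothing.
It also fails if it takes over 67 s, if anything falls off the work surface, if the arm or the gripper's body presses on something with over 40 N, if the wrist force passes 120 N, or if a joint passes its speed limit or range.

## Robot

A 7-joint arm with a two-finger parallel gripper is mounted at the origin on a cart in front of the work surface, level with it; the furniture and walls round the work are solid. World frame = base frame: x ahead of the robot, y to its left, z up, the work surface at z = 0. Lengths are in mm, angles in degrees, forces in N, time in s.
With the tool pointing down it reaches from about 400 to 750 mm from the base axis. Payload 19.5 kg.
Tool frame: the origin (TCP) lies at the very end of the fingers, on their centre line; the grasp point (between the pads) lies 19 mm behind it; z points along the fingers, y is the line along which they close (so a half turn about z gives the same grasp; the last joint's range is limited). The gripper opens to 85 mm and grips with 20 to 120 N. Pads are 22 mm wide; open, the fingers measure 114 mm over their backs; the gripper's body (76 mm by 85 mm) begins 54 mm behind the grasp point. The pads swing forward as they close: fully open they stand 13 mm farther back than shut.
Start: joints at [-67.535, 40.479, -1.581, 85.061, 1.261, 54.483, -4.326], TCP at [241.67, 521.719, 231.268] pointing down, gripper open.
Joint ranges: [-155.06, 155.06], [-18.47, 123.98], [-90, 86.84], [0, 140.48], [-83.41, 263.41], [0, 116], [-161.91, 161.91]. Speed limits (degrees/s): [108.29, 108.29, 147.25, 147.25, 172.46, 172.46, 172.46].

## Interface

Orientations are given as [roll, pitch, yaw] about the fixed x, y, z axes, in that order (R = Rz(yaw) Ry(pitch) Rx(roll)).
In Python, from rig import manip gives the robot as it stands.
- The arm moves only by the tool send_rows, never from a script. Its argument "deltas" is a list of rows, each a list of 4 numbers: the shift along the tool's x, y, z in mm, then the turn about the tool's z in rad. In form: [[dx, dy, dz, spin], ...]. A call has 1 to 20 rows; each row is the pose to reach, as a shift and turn from the pose commanded when the call began, along the tool's axes at that moment; what a row does not reach only later rows make up. A row lasts 1/10 s, in which the tool goes at most 50 mm and 8.59 degrees, less where a joint would pass 70% of its speed; a pose out of reach is approached as far as the arm can. A call with a gripper value outside its range is refused whole. "fingers" is the opening, from 0 (shut) to 1 (fully open), set as the call begins (left out, the last holds). The fingers move at their own pace and stop on an object; "grip_force" is the grip in N (left out, the last holds). Time passes only in rows, so rows that repeat a pose let the fingers close. It gives the time, the measured TCP pose, the force, the opening and the grip force at its end, in the units of the state.
- manip.get_obs(): the state, without advancing time (a new reading comes with each control period).
- manip.grab_frame(name): name is "scene" or "side" or "wrist"; returns a dict with "img" (480x640x3 uint8, red, green, blue), "z_map" (480x640 float32, mm along the optical axis (not along the pixel's ray), 0 where there is no reading), "fx", "fy", "cx", "cy" (pixels), "k1" (the pictures are not rectified: a ray, as slopes to the right and down, at radius r is drawn at 1 + k1 r^2 times it, then the intrinsics apply), "position" and "attitude" of the camera in the world; the wrist camera has in their place "T_tool_cam" (4x4, takes a point from camera to tool coordinates, whose origin is the TCP and whose axes are the flange's). Camera axes: x right, y down, z forward; pixel columns grow to the right and rows downward; lengths in mm; the calibration is good to about 2 mm. A picture is of the moment at which its call begins: read the wrist's pose just before it.
- manip.sign_off(): hands the job in; it is judged then, once.
The state is a dict: "time": time; "joints": joint angles; "joint_velocities": joint speeds; "joint_torque": joint torques, N m; "eef_pos": TCP position; "eef_rot": TCP orientation; "contact_force": force on the tool from outside, world axes, zero at the start; "torque": the same for the moment, N m; "grip_width": opening from 0.0 (shut) to 1.0 (fully open); "gripper_force": force on a finger pad.
Only numpy, scipy, OpenCV 4.12 (cv2) and the standard library are available. Lean on these libraries where they do the work, as an engineer would, in place of code of your own. Each camera call takes 0.05 s, during which the arm holds its last target. There are 200 camera calls.

## Working session

There is one attempt and no reset: what is moved stays moved. The work goes in short steps, Python scripts to look and compute and a tool call to move; the robot and the scene stay as the last step left them, time stands still between calls to the robot, and variables do not carry over. Pictures are saved under pics/ and viewed, at most 10 in all, crops included, and the job is handed in when it is done.

Besides the shell and the picture viewer there is one more tool, called after ">>>" as a command line: name --pt "numbers of a row" for each row, then --argument value for the rest. send_rows: Moves the arm, as the interface text tells. Its arguments: {"type":"object","properties":{"deltas":{"type":"array"},"fingers":{"type":"number"},"grip_force":{"type":"number"}},"required":["deltas"]}

```bash
mkdir -p pics; ls; python3 - <<'E'
from rig import manip
import cv2,pickle
o=manip.get_obs();print(o)
for n in("scene","side"):
    f=manip.grab_frame(n);pickle.dump(f,open(f"{n}.pkl","wb"))
    cv2.imwrite(f"pics/{n}.png",f["img"][...,::-1]);print(n,f["position"],f["attitude"],f["fx"],f["cx"],f["cy"],f["k1"])
E
```

```text
pics
{'time': 0.0, 'joints': array([-67.53412809,  40.51310065,  -1.5835586 ,  85.08465171,
         1.25985466,  54.48280888,  -4.32389562]), 'joint_velocities': array([-0.01427242,  0.03343193,  0.11407921,  0.0302316 ,  0.05808357,
        0.04671829, -0.0453035 ]), 'joint_torque': array([ 1.22301490e-04, -8.83209372e+01,  1.23459287e+00, -2.36157435e+01,
        1.69496716e-02,  6.66010616e-03, -6.19616094e-05]), 'eef_pos': array([241.56243638, 521.49941753, 230.8344993 ]), 'eef_rot': array([-1.79936731e+02,  7.45778460e-04,  1.55147394e+02]), 'contact_force': array([-0.29059126,  0.50823504,  0.39908791]), 'torque': array([-0.04079248, -0.03165437,  0.0020794 ]), 'gripper_force': 0.0, 'grip_width': 1.0017474700809694}
scene [ -71.15389617  409.53387819 1079.28646708] [-141.89111117   -0.65617388 -123.62495095] 526.1902212012961 320.5002687437605 244.94982269208222 -0.12690172967969107
side [ 415.14520334 -574.05951579 1214.08744884] [-151.75001187    0.74481709  -14.78232771] 585.3571472944926 332.33687259852354 244.6633253133095 0.00863016193811551
```

View pics/scene.png

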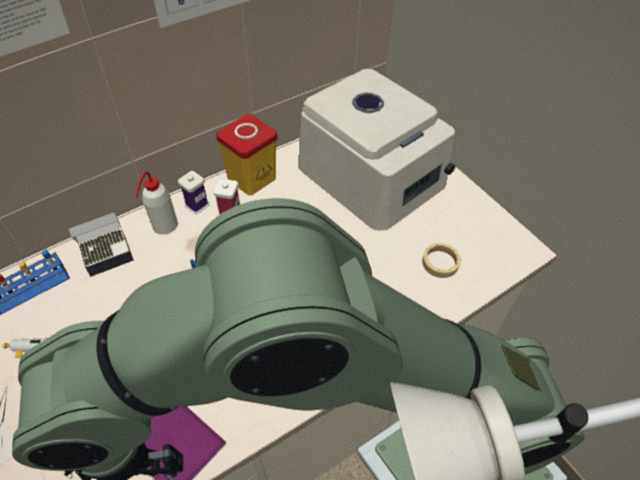

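View pics/side.png

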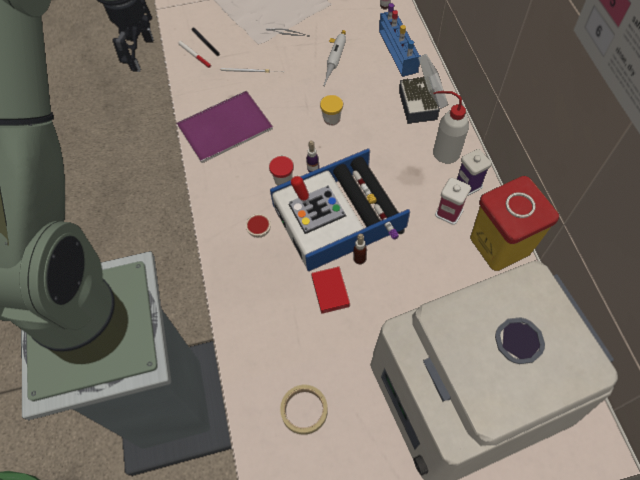

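The scene view has the arm blocking the mixer. The side view shows the gate at about (315,208), with the red handle at (300,188). I'll enlarge that area.

```bash
cat > h.py <<'E'
import numpy as np,cv2,pickle
from scipy.spatial.transform import Rotation as R
def pose(f):
    T=np.eye(4);T[:3,:3]=R.from_euler('xyz',f["attitude"],degrees=True).as_matrix();T[:3,3]=f["position"];return T
def K(f): return np.array([[f["fx"],0,f["cx"]],[0,f["fy"],f["cy"]],[0,0,1]]),np.array([f["k1"],0,0,0,0])
def ray(f,uv,T):
    k,d=K(f);p=cv2.undistortPoints(np.array(uv,float).reshape(-1,1,2),k,d).reshape(-1,2)
    return (T[:3,:3]@np.c_[p,np.ones(len(p))].T).T
def onz(f,uv,T,z):
    r=ray(f,uv,T);return T[:3,3]+r*((z-T[2,3])/r[:,2])[:,None]
def proj(f,P,T):
    k,d=K(f);Ti=np.linalg.inv(T)
    return cv2.projectPoints(np.array(P,float).reshape(-1,1,3),cv2.Rodrigues(Ti[:3,:3])[0],Ti[:3,3],k,d)[0].reshape(-1,2)
E
python3 - <<'E'
from h import *
f=pickle.load(open("side.pkl","rb"))
c=f["img"][145:270,255:415,::-1];cv2.imwrite("pics/c1.png",cv2.resize(c,None,fx=4.8,fy=4.8,interpolation=cv2.INTER_CUBIC))
E
```

```text
(no output)
```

View pics/c1.png

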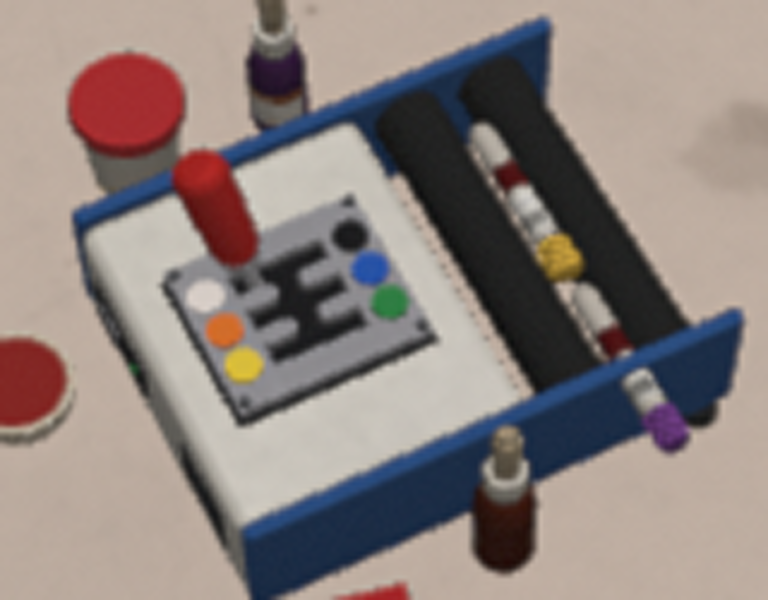

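Green marks the far slot of the right column: in the crop it is at (389,302), white at (206,295), orange (224,330), yellow (243,365), black (350,235) and blue (370,268). The handle top is at (202,165).

```bash
python3 - <<'E'
from h import *
from scipy.optimize import least_squares
f=pickle.load(open("side.pkl","rb"));T=pose(f)
uv=(np.array([[206,295],[224,330],[243,365],[350,235],[370,268],[389,302],])+.5)/4.8-.5+[255,145]
P=onz(f,uv,T,92)[:,:2]
M=np.array([[-38,21],[-38,0],[-38,-21],[38,21],[38,0],[38,-21.]])
g=lambda p:M@np.array([[np.cos(p[2]),np.sin(p[2])],[-np.sin(p[2]),np.cos(p[2])]])+p[:2]
s=least_squares(lambda p:(g(p)-P).ravel(),[500,0,0]);p=s.x
print(p,np.degrees(p[2]));print((g(p)-P).round(1))
# lever: silhouette of red handle axis vs model for a
Tm=np.eye(4);Tm[:3,:3]=R.from_euler('z',p[2]).as_matrix();Tm[:3,3]=[p[0],p[1],0]
np.save("Tm.npy",Tm)
for a in(-.28,-.24,-.2,-.15):
    c=.284;q=[Tm[:3,:3]@(np.array([0,0,15])+L*np.array([np.sin(a),np.cos(a)*np.sin(c),np.cos(a)*np.cos(c)]))+Tm[:3,3] for L in(95,127,158)]
    print(a,((proj(f,q,T)-[255,145])*4.8).round().tolist(),np.round(q[1]))
for n,uv in dict(cup=[127,100],viol=[272,20],brown=[509,437],dish=[20,385]).items():
    z=dict(cup=62,viol=112,brown=112,dish=16)[n]
    w=onz(f,[np.array(uv)/4.8+[255,145]],T,z)[0];print(n,w.round(),(np.linalg.inv(Tm)@[*w,1]).round()[:3])
z=f["z_map"];print("depth chk",[ (z[int(v),int(u)]) for u,v in uv2] if 0 else "")
for u,v in (np.array([[206,295],[389,302],[202,168]])/4.8+[255,145]):
    r=ray(f,[[u,v]],T)[0];print("depthpt",(T[:3,3]+r*z[int(round(v)),int(round(u))]).round(1))
E
```

```text
[5.45210092e+02 1.15584483e+02 1.99187411e-01] 11.412597981670995
[[-0.4 -0.3]
 [-0.   0.1]
 [ 0.   0.3]
 [ 0.2  0. ]
 [-0.1 -0.1]
 [ 0.3 -0.1]]
-0.28 [[221.0, 265.0], [191.0, 223.0], [162.0, 182.0]] [504. 142. 132.]
-0.24 [[227.0, 260.0], [201.0, 217.0], [174.0, 174.0]] [509. 143. 133.]
-0.2 [[234.0, 256.0], [210.0, 211.0], [186.0, 166.0]] [514. 145. 134.]
-0.15 [[243.0, 251.0], [222.0, 204.0], [201.0, 158.0]] [520. 146. 136.]
cup [495. 269.  62.] [-19. 160.  62.]
viol [570. 261. 112.] [ 53. 137. 112.]
brown [617.   6. 112.] [  49. -121.  112.]
dish [410. 148.  16.] [-126.   59.   16.]
depth chk 
depthpt [504.8 127.3  92.6]
depthpt [586.9 101.4  91.8]
depthpt [512.5 146.9 166.8]
```

>>> send_rows --pt "-10 -6 0 -0.02" --pt "-30 -20 0 -0.06" --pt "-55 -36 0 -0.1" --pt "-82 -54 0 -0.14" --pt "-109 -72 0 -0.18" --pt "-136 -90 0 -0.23" --pt "-163 -108 0 -0.28" --pt "-190 -126 0 -0.32" --pt "-217 -143 0 -0.37" --pt "-244 -161 0 -0.41" --pt "-271 -178 0 -0.46" --pt "-298 -196 0 -0.5" --pt "-325 -214 0 -0.54" --pt "-348 -229 0 -0.58" --pt "-365 -240 0 -0.61" --pt "-374 -246 0 -0.63" --pt "-376 -247 0 -0.634" --pt "-376 -247 0 -0.634" --pt "-376 -247 0 -0.634" --pt "-376 -247 0 -0.634" --fingers 0

```text
time: 2.1
eef_pos: [478.7, 140.3, 231.3]
eef_rot: [180.0, -0.0, -168.5]
contact_force: [-0.2, 0.0, 0.2]
grip_width: -0.002
gripper_force: 0.0
```

```bash
cat >> h.py <<'E'
def st(m):
    o=m.get_obs();Tm=np.load("Tm.npy");p=np.linalg.inv(Tm)@[*o["eef_pos"],1]
    print("t%.2f"%o["time"],"mix",p[:3].round(1),"rot",np.round(o["eef_rot"],2),"F",(Tm[:3,:3].T@o["contact_force"]).round(1),"w",round(o["grip_width"],2));return o
E
python3 - <<'E'
from h import *
from rig import manip
o=st(manip);print(o["joints"].round())
f=manip.grab_frame("wrist");print(f["T_tool_cam"])
pickle.dump((f,o),open("w1.pkl","wb"));cv2.imwrite("pics/w1.png",f["img"][...,::-1])
E
```

```text
t2.10 mix [-60.3  37.3 231.3] rot [ 1.8000e+02 -1.0000e-02 -1.6849e+02] F [-0.1  0.1  0.2] w -0.0
[-10.  35. -17. 100.  13.  47.  68.]
[[-4.59186181e-04 -9.63996504e-01 -2.65914515e-01  6.82980868e+01]
 [ 9.99998927e-01 -7.28024741e-05 -1.46289253e-03  5.38698433e-01]
 [ 1.39086405e-03 -2.65914902e-01  9.63995503e-01 -1.43849093e+02]
 [ 0.00000000e+00  0.00000000e+00  0.00000000e+00  1.00000000e+00]]
```

View pics/w1.png

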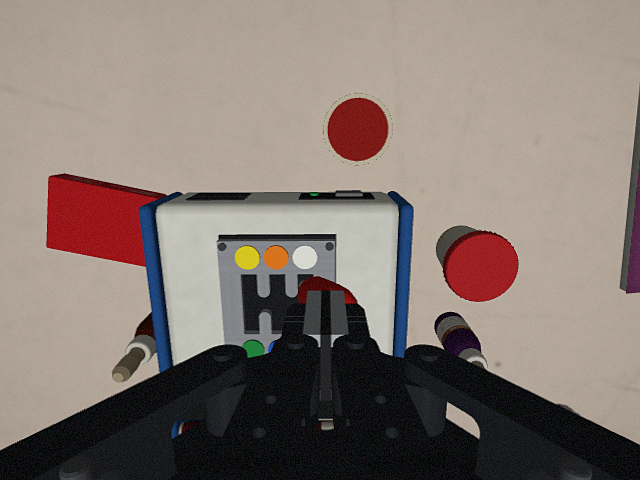

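The wrist view shows the shut fingers with the tip near (325,300), the handle behind them, and the tags yellow (247,258), orange (276,257) and white (305,257). I'll cross-check the pose.

```bash
python3 - <<'E'
from h import *
f,o=pickle.load(open("w1.pkl","rb"));Tt=np.eye(4);Tt[:3,:3]=R.from_euler('xyz',o["eef_rot"],degrees=True).as_matrix();Tt[:3,3]=o["eef_pos"]
T=Tt@f["T_tool_cam"];Tm=np.load("Tm.npy")
w=onz(f,[[247,258],[276,257],[305,257]],T,92);print((np.linalg.inv(Tm)@np.c_[w,np.ones(3)].T).T.round(1))
E
```

```text
[[-38.6 -19.7  92.    1. ]
 [-39.4   1.5  92.    1. ]
 [-39.5  22.7  92.    1. ]]
```

>>> send_rows --pt "8 1 5 0" --pt "8 1 20 0" --pt "8 1 40 0" --pt "8 1 60 0" --pt "8 1 80 0" --pt "8 1 97 0" --pt "8 1 106 0" --pt "8 1 106 0"

```text
time: 2.95
eef_pos: [470.6, 139.1, 124.7]
eef_rot: [-180.0, -0.1, -168.5]
contact_force: [-0.4, 1.0, 0.4]
grip_width: 0.001
gripper_force: 0.0
```

>>> send_rows --pt "-5 0 0 0" --pt "-10 0 0 0" --pt "-15 0 0 0" --pt "-20 0 0 0" --pt "-25 0 0 0" --pt "-29 0 0 0" --pt "-32 0 0 0" --pt "-35 0 0 0" --pt "-37 0 0 0" --pt "-38 0 0 0" --pt "-38 0 0 0"

```text
time: 4.05
eef_pos: [508.4, 146.5, 125.4]
eef_rot: [-180.0, 0.0, -168.5]
contact_force: [-0.3, -0.6, -1.0]
grip_width: 0.001
gripper_force: 0.0
```

```bash
python3 - <<'E'
from h import *
from rig import manip
o=st(manip)
for n in("side",):
    f=manip.grab_frame(n);pickle.dump(f,open("s2.pkl","wb"))
    cv2.imwrite("pics/s2.png",cv2.resize(f["img"][145:270,255:415,::-1],None,fx=4.8,fy=4.8,interpolation=cv2.INTER_CUBIC))
E
```

```text
t4.05 mix [-29.9  37.6 125.4] rot [-179.99    0.   -168.53] F [-0.4 -0.6 -1. ] w 0.0
```

View pics/s2.png

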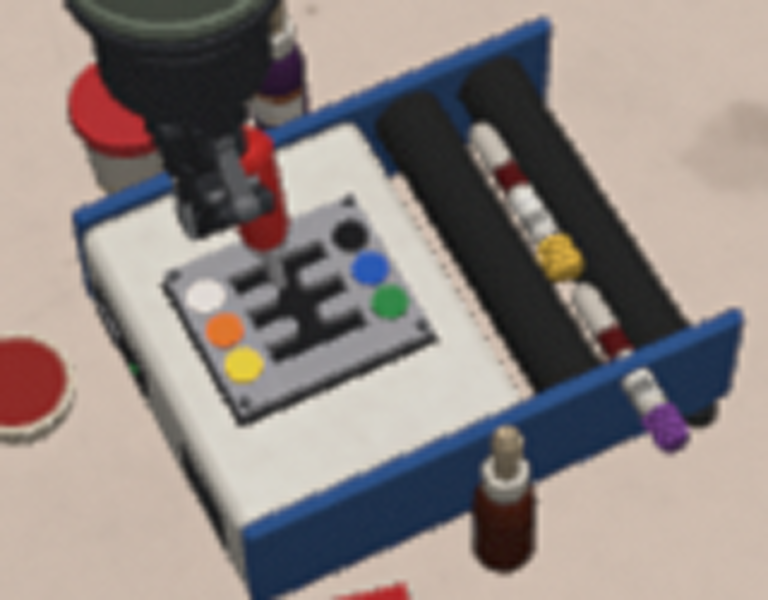

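The lever has moved with the finger. The handle bottom is now near crop (266,240) and the top edges near (250,130) to (272,140). I'll compare that with the model.

```bash
cat >> h.py <<'E'
def lev(a,c,L):
    Tm=np.load("Tm.npy");return Tm[:3,:3]@(np.array([0,0,15])+L*np.array([np.sin(a),np.cos(a)*np.sin(c),np.cos(a)*np.cos(c)]))+Tm[:3,3]
def fit(f,T,c0,a0):
    "grid match of the handle's silhouette (red mask); T camera pose"
    im=f["img"].astype(int);red=((im[...,0]>90)&(im[...,1]<70)&(im[...,2]<70))
    return red
E
python3 - <<'E'
from h import *
f=pickle.load(open("s2.pkl","rb"));T=pose(f)
for a in(-.08,-.05,-.03,0,.03): print(a,((proj(f,[lev(a,.284,L) for L in(80,95,158)],T)-[255,145])*4.8).round().tolist())
r=fit(f,T,0,0);r=r[165:200,300:330]
for i,row in enumerate(r):
    x=np.flatnonzero(row)
    if len(x):print(165+i,300+x.min(),300+x.max(),end="; ")
# right silhouette edge model: axis + 14mm along perpendicular to view
for a in(-.08,-.05,-.03,0,.03):
    q=[]
    for L in(100,127,150):
        p=lev(a,.284,L);ax=p-lev(a,.284,0);n=np.cross(ax,p-T[:3,3]);n/=np.linalg.norm(n)
        q.append(max(proj(f,[p+14*n,p-14*n],T).tolist()))
    print(a,np.round(q,1).tolist())
E
```

```text
-0.08 [[263.0, 267.0], [255.0, 244.0], [222.0, 147.0]]
-0.05 [[267.0, 265.0], [261.0, 242.0], [232.0, 142.0]]
-0.03 [[271.0, 263.0], [264.0, 240.0], [238.0, 139.0]]
0 [[275.0, 261.0], [270.0, 238.0], [247.0, 135.0]]
0.03 [[280.0, 259.0], [275.0, 236.0], [257.0, 132.0]]
171 308 308; 172 306 309; 173 306 310; 174 306 310; 175 306 311; 176 306 311; 177 305 311; 178 305 311; 179 305 311; 180 306 311; 181 306 312; 182 309 312; 183 310 312; 184 311 312; 185 312 312; 186 312 313; 187 312 313; 188 312 313; 189 312 313; 190 309 314; 191 307 314; 192 305 314; 193 305 314; 194 306 313; 195 306 313; 196 307 312; 197 309 309; -0.08 [[313.6, 192.4], [310.8, 183.7], [308.3, 176.1]]
-0.05 [[314.9, 192.0], [312.4, 183.2], [310.2, 175.5]]
-0.03 [[315.7, 191.8], [313.5, 183.0], [311.5, 175.2]]
0 [[317.0, 191.6], [315.1, 182.5], [313.4, 174.6]]
0.03 [[318.2, 191.3], [316.7, 182.2], [315.3, 174.1]]
```

The lever is at about -0.04 rad. I'll push 4.5 mm further, back off, raise the tool, and move round to the left side of the handle.

>>> send_rows --pt "-2 0 0 0" --pt "-3.5 0 0 0" --pt "-4.5 0 0 0" --pt "-4.5 0 0 0" --pt "-4.5 0 0 0"

```text
time: 4.6
eef_pos: [512.7, 147.4, 125.3]
eef_rot: [-180.0, -0.0, -168.5]
contact_force: [-0.3, -0.7, 1.3]
grip_width: -0.003
gripper_force: 0.0
```

```bash
cat >> h.py <<'E'
def edges(f,T,c,side=1,rows=range(165,205),cols=(290,340),As=(-.08,-.05,-.03,0,.03)):
    r=fit(f,T,0,0)
    for v in rows:
        x=np.flatnonzero(r[v,cols[0]:cols[1]])
        if len(x):print(v,cols[0]+x.min(),cols[0]+x.max(),end="; ")
    print()
    for a in As:
        q=[]
        for L in(100,127,150):
            p=lev(a,c,L);ax=p-lev(a,c,0);n=np.cross(ax,p-T[:3,3]);n/=np.linalg.norm(n)
            q.append(sorted(proj(f,[p+14*n,p-14*n],T).round(1).tolist()))
        print(a,q)
E
python3 - <<'E'
from h import *
from rig import manip
o=st(manip);f=manip.grab_frame("side");edges(f,pose(f),.284,As=(-.03,0,.03))
E
```

```text
t4.60 mix [-25.6  37.6 125.3] rot [-179.99   -0.   -168.53] F [-0.5 -0.6  1.3] w -0.0
170 309 309; 171 308 311; 172 308 311; 173 308 312; 174 308 313; 175 308 313; 176 308 313; 177 307 313; 178 307 313; 179 307 313; 180 308 313; 181 311 313; 182 312 314; 183 313 314; 184 314 314; 185 314 314; 188 314 314; 189 312 315; 190 309 315; 191 307 315; 192 306 315; 193 307 315; 194 307 314; 195 308 313; 196 310 311; 
-0.03 [[[303.6, 195.0], [315.7, 191.8]], [[301.2, 186.2], [313.5, 183.0]], [[299.1, 178.4], [311.5, 175.2]]]
0 [[[304.8, 194.2], [317.0, 191.6]], [[302.7, 185.2], [315.1, 182.5]], [[300.9, 177.4], [313.4, 174.6]]]
0.03 [[[306.0, 193.5], [318.2, 191.3]], [[304.2, 184.4], [316.7, 182.2]], [[302.7, 176.4], [315.3, 174.1]]]
```

>>> send_rows --pt "6 0 0 0" --pt "16 0 0 0" --pt "22 4 0 0" --pt "22 20 0 0" --pt "22 35 0 0" --pt "22 46 0 0" --pt "18 49 0 0" --pt "4 49 0 0" --pt "-12 49 0 0" --pt "-23 49 0 0" --pt "-25 49 0 0" --pt "-25 49 0 0"

```text
time: 5.85
eef_pos: [527.3, 200.0, 125.1]
eef_rot: [-180.0, -0.0, -168.6]
contact_force: [-0.2, -0.6, -0.6]
grip_width: -0.0
gripper_force: 0.0
```

```bash
python3 - <<'E'
from h import *
from rig import manip
o=st(manip);f=manip.grab_frame("side");cv2.imwrite("pics/s3.png",cv2.resize(f["img"][145:270,255:415,::-1],None,fx=4.8,fy=4.8,interpolation=cv2.INTER_CUBIC))
E
```

```text
t5.85 mix [ -0.8  86.3 125.1] rot [-1.7999e+02 -2.0000e-02 -1.6856e+02] F [-0.3 -0.5 -0.6] w -0.0
```

View pics/s3.png

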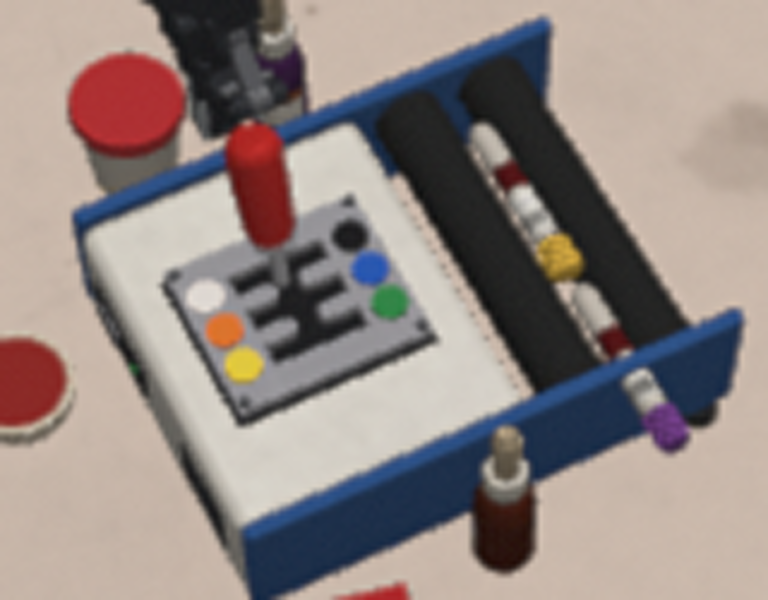

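The handle stands clear with its rod at the cross channel: top centre at about (255,137), bottom at about (270,236). I'll fit the tilt from its silhouette.

```bash
cat >> h.py <<'E'
def sil(f,T,guess,box):
    "fit (a,c) by maximising overlap of red mask with the rendered handle hull; 4x supersampled"
    from scipy.optimize import minimize
    u0,v0,u1,v1=box;im=cv2.resize(f["img"][v0:v1,u0:u1],None,fx=4,fy=4,interpolation=cv2.INTER_CUBIC).astype(int)
    red=((im[...,0]>1.7*im[...,1])&(im[...,0]>1.7*im[...,2])&(im[...,0]>70)).astype(np.uint8)
    th=np.linspace(0,2*np.pi,40)
    def cost(p):
        ax=lev(*p,1)-lev(*p,0);e=np.cross(ax,[1,0,0]);e/=np.linalg.norm(e);g=np.cross(ax,e)
        Q=np.concatenate([[lev(*p,L)+r*(np.cos(t)*e+np.sin(t)*g) for t in th] for L,r in((95,14),(155,14),(158,11))])
        h=cv2.convexHull(((proj(f,Q,T)-[u0,v0]+.5)*4-.5).round().astype(np.int32));m=np.zeros_like(red);cv2.fillPoly(m,[h],1)
        return (m!=red).sum()
    best=min((cost((a,c)),a,c) for a in guess[0]+np.arange(-.08,.081,.01) for c in guess[1]+np.arange(-.08,.081,.01))
    print("a,c",np.round(best[1:],3),"mismatch",best[0],"of",red.sum());return best
E
python3 - <<'E'
from h import *
from rig import manip
f=manip.grab_frame("side");sil(f,pose(f),(0,.284),(296,166,322,200))
E
```

```text
a,c [0.01  0.294] mismatch 1471 of 4224
```

>>> send_rows --pt "0 -5 0 0" --pt "0 -10 0 0" --pt "0 -14 0 0" --pt "0 -18 0 0" --pt "0 -22 0 0" --pt "0 -26 0 0" --pt "0 -30 0 0" --pt "0 -34 0 0" --pt "0 -38 0 0" --pt "0 -42 0 0" --pt "0 -46 0 0" --pt "0 -50 0 0" --pt "0 -54 0 0" --pt "0 -58 0 0" --pt "0 -62 0 0" --pt "0 -65 0 0" --pt "0 -65 0 0"

```text
time: 7.65
eef_pos: [545.4, 138.0, 131.2]
eef_rot: [179.9, 0.9, -168.5]
contact_force: [1.2, 3.9, 90.9]
grip_width: -0.001
gripper_force: 39.9
```

```bash
python3 - <<'E'
from h import *
from rig import manip
o=st(manip);f=manip.grab_frame("side");cv2.imwrite("pics/s4.png",cv2.resize(f["img"][145:270,255:415,::-1],None,fx=4.8,fy=4.8,interpolation=cv2.INTER_CUBIC))
for c in(-.284,-.2,-.1,0):print(c,((proj(f,[lev(0,c,L) for L in(80,95,158)],pose(f))-[255,145])*4.8).round().tolist())
E
```

```text
t7.65 mix [  4.7  22.  131.2] rot [ 179.92    0.89 -168.55] F [ 2.   3.6 90.9] w -0.0
-0.284 [[316.0, 334.0], [319.0, 324.0], [332.0, 283.0]]
-0.2 [[310.0, 321.0], [312.0, 310.0], [320.0, 257.0]]
-0.1 [[303.0, 307.0], [303.0, 292.0], [304.0, 228.0]]
0 [[295.0, 294.0], [294.0, 276.0], [289.0, 200.0]]
```

View pics/s4.png

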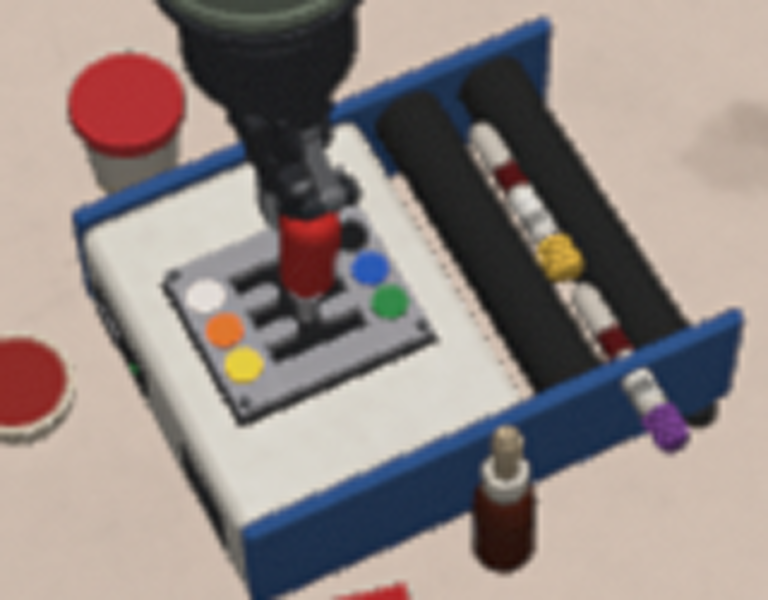

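The wrist reads 91 N upward: the handle's top is wedging under the finger linkage, so the overlap is too deep. The lever itself is in the cross channel, just past the middle. I'll release by moving back and up, then push with a shallower overlap.

>>> send_rows --pt "0 5 -2 0" --pt "0 14 -6 0" --pt "0 25 -14 0" --pt "0 30 -25 0" --pt "0 30 -29 0" --pt "0 30 -29 0"

```text
time: 8.3
eef_pos: [534.6, 165.7, 154.8]
eef_rot: [-180.0, 0.0, -168.5]
contact_force: [0.9, 0.7, -0.1]
grip_width: 0.0
gripper_force: 0.0
```

```bash
python3 - <<'E'
from h import *
from rig import manip
o=st(manip);f=manip.grab_frame("side");T=pose(f)
im=f["img"];cv2.imwrite("pics/s5.png",cv2.resize(im[100:250,255:415,::-1],None,fx=4,fy=4,interpolation=cv2.INTER_CUBIC))
f=manip.grab_frame("scene");cv2.imwrite("pics/sc5.png",f["img"][...,::-1])
E
```

```text
t8.30 mix [ -0.5  51.2 154.8] rot [-1.7998e+02  3.0000e-02 -1.6854e+02] F [ 1.   0.5 -0.1] w 0.0
```

View pics/s5.png

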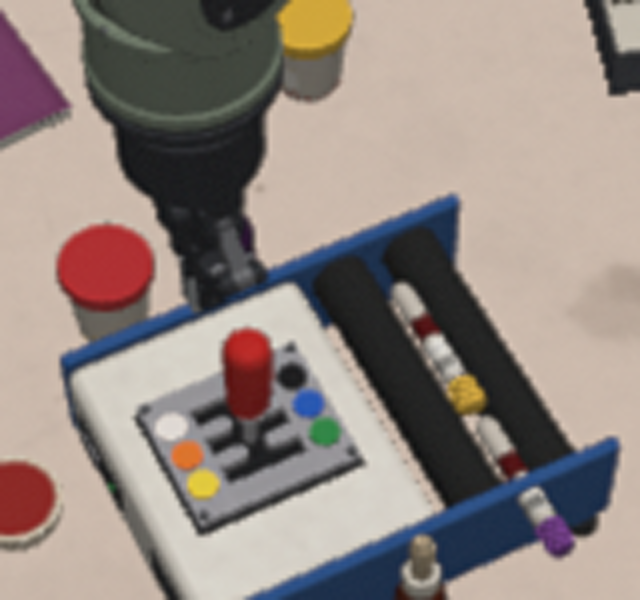

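The lever stands freed in the channel at c≈-0.07, top at crop (246,345). Next push is at z≈146, in short steps.

>>> send_rows --pt "0 -8 4 0" --pt "0 -18 9 0" --pt "0 -26 9 0" --pt "0 -31 9 0" --pt "0 -34 9 0" --pt "0 -37 9 0" --pt "0 -39 9 0" --pt "0 -39 9 0"

```text
time: 9.2
eef_pos: [542.1, 127.7, 145.4]
eef_rot: [-180.0, 0.0, -168.5]
contact_force: [-0.6, 1.8, 0.0]
grip_width: -0.002
gripper_force: 0.4
```

```bash
python3 - <<'E'
from h import *
from rig import manip
o=st(manip);f=manip.grab_frame("side");sil(f,pose(f),(0,-.1),(300,180,345,222))
E
```

```text
t9.20 mix [ -0.6  12.5 145.4] rot [-179.99    0.   -168.53] F [-0.3  1.8  0. ] w -0.0
a,c [ 0.02 -0.13] mismatch 1727 of 3735
```

>>> send_rows --pt "0 -3 0 0" --pt "0 -6 0 0" --pt "0 -9 0 0" --pt "0 -12 0 0" --pt "0 -15 0 0" --pt "0 -17 0 0" --pt "0 -18 0 0" --pt "0 -18 0 0"

```text
time: 10.05
eef_pos: [545.7, 110.1, 145.3]
eef_rot: [-180.0, -0.0, -168.5]
contact_force: [0.6, 0.7, -0.6]
grip_width: 0.002
gripper_force: 0.4
```

```bash
python3 - <<'E'
from h import *
from rig import manip
o=st(manip);f=manip.grab_frame("side");sil(f,pose(f),(0,-.25),(300,185,345,225))
E
```

```text
t10.05 mix [ -0.6  -5.5 145.3] rot [-179.99   -0.   -168.54] F [ 0.8  0.6 -0.6] w 0.0
a,c [ 0.01 -0.25] mismatch 1525 of 3489
```

>>> send_rows --pt "0 -1 0 0" --pt "0 -2 0 0" --pt "0 -3 0 0" --pt "0 -3.5 0 0" --pt "0 -3.5 0 0"

```text
time: 10.6
eef_pos: [546.4, 106.7, 145.3]
eef_rot: [-180.0, -0.0, -168.5]
contact_force: [0.5, 1.5, -0.4]
grip_width: -0.002
gripper_force: 0.5
```

```bash
python3 - <<'E'
from h import *
from rig import manip
o=st(manip);f=manip.grab_frame("side");sil(f,pose(f),(0,-.27),(300,185,345,225))
E
```

```text
t10.60 mix [ -0.6  -8.9 145.3] rot [-179.99   -0.   -168.54] F [ 0.7  1.3 -0.4] w -0.0
a,c [ 0.01 -0.27] mismatch 1545 of 3358
```

>>> send_rows --pt "0 4 0 0" --pt "0 12 0 0" --pt "6 15 0 0" --pt "22 15 0 0" --pt "36 15 0 0" --pt "42 12 0 0" --pt "42 0 2 0" --pt "42 -16 5 0" --pt "42 -27 5 0" --pt "42 -31 5 0" --pt "40 -31 5 0" --pt "35 -31 5 0" --pt "30 -31 5 0" --pt "26 -31 5 0" --pt "22 -31 5 0" --pt "18 -31 5 0" --pt "15 -31 5 0" --pt "15 -31 5 0"

```text
time: 12.45
eef_pos: [538.1, 73.6, 140.2]
eef_rot: [-180.0, -0.0, -168.5]
contact_force: [-0.8, -0.1, 0.8]
grip_width: 0.004
gripper_force: 0.4
```

```bash
python3 - <<'E'
from h import *
from rig import manip
o=st(manip);f=manip.grab_frame("side");sil(f,pose(f),(0.05,-.28),(300,185,350,228))
cv2.imwrite("pics/s6.png",cv2.resize(f["img"][145:270,255:415,::-1],None,fx=4.8,fy=4.8,interpolation=cv2.INTER_CUBIC))
E
```

```text
t12.45 mix [-15.3 -39.8 140.2] rot [-180.     -0.   -168.53] F [-0.8  0.   0.8] w 0.0
a,c [ 0.07 -0.27] mismatch 3991 of 1083
```

View pics/s6.png

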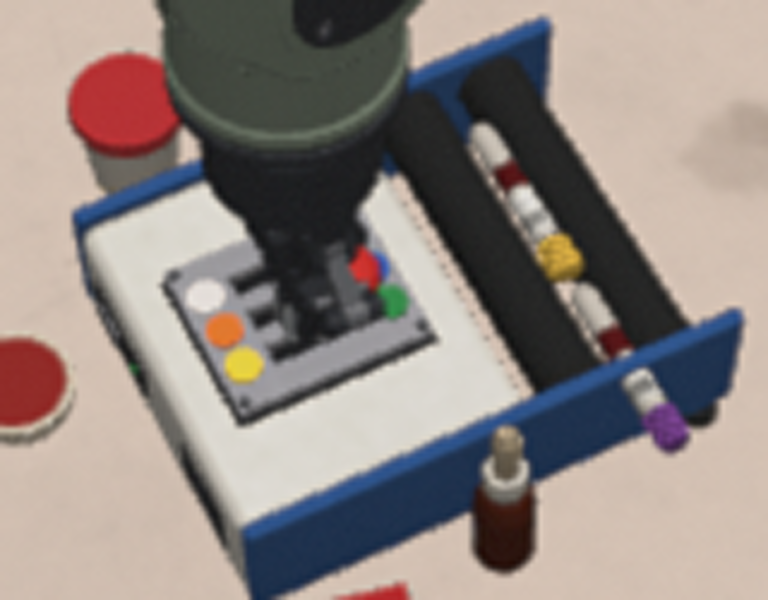

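The lever is entering the far slot of the right column: the handle top is visible at (368,268), next to green. I'll keep pushing.

>>> send_rows --pt "-3 0 0 0" --pt "-6 0 0 0" --pt "-9 0 0 0" --pt "-12 0 0 0" --pt "-15 0 0 0" --pt "-18 0 0 0" --pt "-20 0 0 0" --pt "-22 0 0 0" --pt "-22 0 0 0"

```text
time: 13.4
eef_pos: [559.7, 77.8, 140.3]
eef_rot: [-180.0, 0.0, -168.5]
contact_force: [-1.3, -0.0, -0.9]
grip_width: 0.001
gripper_force: 0.4
```

>>> send_rows --pt "-1 0 0 0" --pt "-2 0 0 0" --pt "-2 0 0 0"

```text
time: 13.7
eef_pos: [561.5, 78.2, 140.3]
eef_rot: [-180.0, 0.0, -168.5]
contact_force: [-0.8, -0.9, -0.4]
grip_width: -0.001
gripper_force: 0.7
```

>>> send_rows --pt "-1 0 0 0" --pt "-2 0 0 0" --pt "-2 0 0 0"

```text
time: 14.0
eef_pos: [563.3, 78.6, 140.2]
eef_rot: [-180.0, -0.0, -168.5]
contact_force: [-2.7, -0.3, -1.1]
grip_width: 0.003
gripper_force: 1.0
```

>>> send_rows --pt "-0.7 0 0 0" --pt "-1.5 0 0 0" --pt "-1.5 0 0 0"

```text
time: 14.3
eef_pos: [564.4, 78.8, 140.1]
eef_rot: [-180.0, -0.1, -168.5]
contact_force: [-4.8, -0.3, -1.6]
grip_width: 0.001
gripper_force: 2.5
```

>>> send_rows --pt "-0.7 0 0 0" --pt "-1.5 0 0 0" --pt "-1.5 0 0 0"

```text
time: 14.6
eef_pos: [565.2, 78.9, 139.9]
eef_rot: [-180.0, -0.2, -168.5]
contact_force: [-10.3, -2.0, -1.2]
grip_width: -0.001
gripper_force: 4.5
```

>>> send_rows --pt "-0.7 0 0 0" --pt "-1.5 0 0 0" --pt "-1.5 0 0 0" --pt "-1.5 0 0 0"

```text
time: 15.0
eef_pos: [565.9, 79.0, 139.7]
eef_rot: [-180.0, -0.3, -168.5]
contact_force: [-13.9, -2.2, 0.9]
grip_width: -0.002
gripper_force: 7.0
```

The push has stalled with the force climbing, so the lever is at its solid stop. I'll back straight off, rise, and move clear to check.

>>> send_rows --pt "3 0 0 0" --pt "10 0 0 0" --pt "22 0 0 0" --pt "36 0 0 0" --pt "48 0 -8 0" --pt "60 0 -30 0" --pt "75 0 -60 0" --pt "90 0 -90 0" --pt "105 20 -105 0" --pt "120 50 -110 0" --pt "130 80 -110 0" --pt "135 105 -110 0" --pt "138 120 -110 0" --pt "138 120 -110 0" --pt "138 120 -110 0"

```text
time: 16.5
eef_pos: [408.9, 169.3, 250.4]
eef_rot: [-180.0, 0.0, -168.5]
contact_force: [0.5, -0.0, -0.7]
grip_width: -0.0
gripper_force: 0.0
```

```bash
python3 - <<'E'
from h import *
from rig import manip
o=st(manip);f=manip.grab_frame("side");T=pose(f);sil(f,T,(.25,-.284),(310,180,360,228))
for a in(.2,.24,.28):print(a,((proj(f,[lev(a,-.284,L) for L in(80,95,158)],T)-[255,145])*4.8).round().tolist())
cv2.imwrite("pics/s7.png",cv2.resize(f["img"][145:270,255:415,::-1],None,fx=4.8,fy=4.8,interpolation=cv2.INTER_CUBIC))
E
```

```text
t16.50 mix [-123.    79.7  250.4] rot [-1.7999e+02  5.0000e-02 -1.6852e+02] F [ 0.5 -0.1 -0.7] w -0.0
a,c [ 0.25  -0.264] mismatch 1461 of 3406
0.2 [[346.0, 322.0], [355.0, 310.0], [396.0, 259.0]]
0.24 [[352.0, 319.0], [362.0, 307.0], [408.0, 254.0]]
0.28 [[358.0, 317.0], [369.0, 305.0], [419.0, 250.0]]
```

View pics/s7.png

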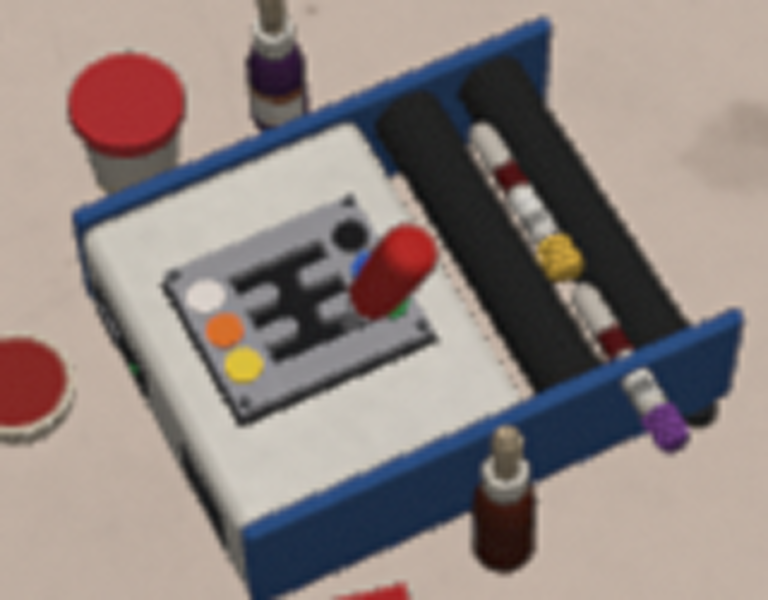

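The lever leans fully into the far slot of the right column: handle bottom at about (370,303), top at about (411,248), beside the green dot. Finger travel matches the 0.28 rad stop, and the robot is touching nothing.

```bash
python3 -c "
from rig import manip
print(manip.sign_off())"
```

```text
the job is handed in; nothing more can be done
None
```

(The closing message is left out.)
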